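Rolling pin out of a short-running drawer

TASK

Pull the part-open kitchen drawer out as far as it will go, then take out the rolling pin: its back end still lies under the worktop, so tilt its front end up over the drawer front and draw it out slantwise without forcing it against the worktop. Finish while holding the rolling pin up in the gripper, roughly level and clear of everything, all of it at least 10 cm higher than the worktop; leave the drawer fully open, the turner lying in it, and the jar and the bowl where they stand.

Things in the scene. Friction and masses are not known exactly. Their poses are not given: they have to be found in the camera images.
- cabinet: the run of cream handleless units under the white worktop, a slab 20 mm thick (top z = 0) on which the robot stands. Fixed, never turned; its place along y changes. Origin on the worktop's straight front edge (the edge runs along y), level with its top face, over the middle of the drawer; x points out of the units, away from the robot, z up.
- drawer (a joint): how far the drawer is out, in m: 0 shut, 0.25 at the stop of its runners. It slides along +x, away from the robot, needs about 4 N, stays where left, starts 0.115 to 0.145 out. Fully out, 232 mm lie open between the worktop's edge and the front panel's inner face; the rest stays under the worktop, with only the 20 mm slab above it.
- drawer_front (a point): middle of the top edge of the drawer's plain cream front panel; moves with the drawer. The panel is 18 mm thick (x), 387 mm wide (y), 160 mm high; its top edge is 40 mm below the worktop's top face, stands free and can be pinched from above or pushed from inside.
- drawer_floor (a point): front end of the drawer's inner floor, at the foot of the front panel's inner face, in the middle of its width (z = -0.13); moves with the drawer. Box open at the top, inside 420 mm (back along x) by 292 mm (y); side and back walls 12 mm thick, 50 mm high. A lengthwise partition, 10 mm thick and 40 mm high, runs back from this point and makes two bays 141 mm wide.
- pin_center (a point): centre of the wooden rolling pin, on its axis; own x = long axis (it may have rolled). 340 mm long: barrel 46 mm across and 200 long, at each end a turned handle 70 long, up to 26 across. About 0.3 kg. Lies along x (within 5 degrees) in either bay, front end near the drawer front; moves with the drawer. With the drawer fully out its back end is still 100 to 170 mm under the worktop.
- rolling_pin: the rolling pin itself, same frame as pin_center
- turner_center (a point): middle of the steel turner (fish slice) lying flat lengthwise in the other bay: 302 mm long, slotted blade 112 x 76 mm to the back, black handle 130 x 18 x 12 mm to the front; the point is 6 mm above the bay's floor. Leave it in the drawer.
- jar: a glass storage jar with a wooden lid, 96 mm across and 150 mm high, standing on the worktop to the robot's right; origin at the centre of its underside. Bystander.
- bowl: a steel mixing bowl, 190 mm across and 85 mm high, standing on the worktop to the robot's left; origin at the centre of its underside. Bystander.

How it is judged:
By the outcome, as a careful person would: the job done as asked, in the order asked, and still so for the second after the job is handed in, while the arm keeps its last pose, push and grip.
It also fails if it takes over 61 s, if anything falls off the work surface, if the arm or the gripper's body presses on something with over 40 N, if the wrist force passes 120 N, or if a joint passes its speed limit or range.

ROBOT

A 6-joint arm with a two-finger parallel gripper is mounted at the origin on the work surface. World frame = base frame: x ahead of the robot, y to its left, z up, the work surface at z = 0. Lengths are in mm, angles in rad, forces in N, time in s.
With the tool pointing down it reaches from about 275 to 975 mm from the base axis. Payload 8.4 kg.
Tool frame: the origin (TCP) lies at the very end of the fingers, on their centre line; the grasp point (between the pads) lies 19 mm behind it; z points along the fingers, y is the line along which they close (so a half turn about z gives the same grasp; the last joint's range is limited). The gripper opens to 92 mm and grips with 3 to 60 N. Pads are 20 mm wide; open, the fingers measure 128 mm over their backs; the gripper's body (75 mm by 189 mm) begins 69 mm behind the grasp point.
Start: joints at [1.15, 0.353, 1.633, -0, 1.155, -0.002], TCP at [254.164, 570.989, 214.583] pointing down, gripper open.
Joint ranges: [-2.63, 2.63], [-0.92, 2.1], [0.06, 2.66], [-1.3, 4.44], [0, 2.69], [-3.02, 3.02]. Speed limits (rad/s): [2.22, 2.22, 2.79, 3.14, 3.14, 3.14].

INTERFACE

Orientations are given as a 3x3 rotation matrix whose columns are the frame's x, y, z axes.
In Python, from station import arm, snapshot, calibration gives the robot as it stands.
- The arm moves only by the tool jog_arm, never from a script. Its arguments are lists of equal length, an entry for each row: "claw": the opening, from 0 (shut) to 1 (fully open); "xyz": the shift along the tool's x, y, z in mm, a list of three; "dr": the turn, a rotation vector about the tool's x, y, z in rad, a list of three. In form: {"claw": [claw, ...], "xyz": [[dx, dy, dz], ...], "dr": [[ax, ay, az], ...]}. A call has 1 to 5 rows; each row shifts and turns the commanded pose from where the row before left it, along the tool's axes as they then stand; what a row does not reach is not made up. A row lasts 1/8 s, in which the tool goes at most 62.5 mm and 10.7 degrees, less where a joint would pass 70% of its speed; a pose out of reach is approached as far as the arm can. A call with a gripper value outside its range is refused whole. The fingers move at their own pace and stop on an object; "newtons" is the grip in N (left out, the last holds). Time passes only in rows, so rows that do not move let the fingers close. It gives the time, the measured TCP pose, the force, the opening and the grip force at its end, in the units of the state.
- arm.state(): the state, without advancing time (a new reading comes with each control period).
- snapshot(name): name is "side" or "top"; returns (picture, depth): 400x640x3 uint8, red, green, blue; 400x640 float32, mm along the optical axis (not along the pixel's ray), 0 where there is no reading.
- calibration(name): a dict with "camera_matrix" (3x3 intrinsics, pixels), "extrinsics" (4x4, takes a point from camera to world coordinates). Camera axes: x right, y down, z forward; pixel columns grow to the right and rows downward; lengths in mm; the calibration is good to about 2 mm. A picture is of the moment at which its call begins. calibration takes no time and is no camera call.
- arm.sign_off(): hands the job in; it is judged then, once.
The state is a dict: "t": time; "joint_pos": joint angles; "qvel": joint speeds; "effort": joint torques, N m; "tcp_pos": TCP position; "tool_rot": TCP orientation; "wrist_force": force on the tool from outside, world axes, zero at the start; "torque": the same for the moment, N m; "finger_gap": finger opening in mm; "gripper_force": force on a finger pad.
Only numpy, scipy, OpenCV 4.12 (cv2) and the standard library are available. Lean on these libraries where they do the work, as an engineer would, in place of code of your own. Each camera call takes 0.05 s, during which the arm holds its last target. There are 200 camera calls.

## Working session

There is one attempt and no reset: what is moved stays moved. The work goes in short steps, Python scripts to look and compute and a tool call to move; the robot and the scene stay as the last step left them, time stands still between calls to the robot, and variables do not carry over. Pictures are saved under pics/ and viewed, at most 10 in all, crops included, and the job is handed in when it is done.

Besides the shell and the picture viewer there is one more tool, called after "Call:" as a command line: name --argument value ..., lists and objects as JSON in quotes. jog_arm: Moves the arm, as the interface text tells. Its arguments: {"type":"object","properties":{"claw":{"type":"array","items":{"type":"number"}},"xyz":{"type":"array","items":{"type":"array","items":{"type":"number"}}},"dr":{"type":"array","items":{"type":"array","items":{"type":"number"}}},"newtons":{"type":"number"}},"required":["claw","xyz","dr"]}

```bash
mkdir -p pics; ls; cat > h.py <<'E'
import numpy as np, cv2
from station import arm, snapshot, calibration
def snap(n,f):
    p,d=snapshot(n); cv2.imwrite('pics/'+f+'.png',p[:,:,::-1]); np.save('pics/'+f+'.npy',d); return p,d
def pts(n,d):
    c=calibration(n);K=np.array(c['camera_matrix']);T=np.array(c['extrinsics'])
    v,u=np.mgrid[:400,:640]
    P=np.stack([(u-K[0,2])/K[0,0]*d,(v-K[1,2])/K[1,1]*d,d,np.ones_like(d)],-1)
    return (P@T.T)[...,:3]
E
python3 - <<'E'
from h import *
for n in('top','side'):
    p,d=snap(n,n+'1'); c=calibration(n); print(n,np.round(c['camera_matrix'],1).tolist(),np.round(c['extrinsics'],3).tolist())
s=arm.state();print({k:np.round(v,3).tolist() for k,v in s.items()})
E
```

```text
pics
top [[406.2, 0.0, 317.2], [0.0, 406.2, 194.8], [0.0, 0.0, 1.0]] [[-0.028, -0.999, 0.043, 300.82], [-1.0, 0.028, -0.005, -9.253], [0.004, -0.043, -0.999, 1144.898], [0.0, 0.0, 0.0, 1.0]]
side [[496.6, 0.0, 316.4], [0.0, 496.6, 203.1], [0.0, 0.0, 1.0]] [[0.505, 0.532, -0.68, 1227.208], [0.863, -0.316, 0.395, -512.536], [-0.005, -0.786, -0.618, 793.072], [0.0, 0.0, 0.0, 1.0]]
{'t': 0.1, 'joint_pos': [1.15, 0.354, 1.634, -0.0, 1.155, -0.002], 'qvel': [0.001, -0.002, -0.003, -0.0, -0.002, -0.0], 'effort': [-0.0, -59.491, -33.493, 0.07, 0.018, -0.0], 'tcp_pos': [253.984, 570.574, 213.926], 'tool_rot': [[-0.914, 0.407, -0.0], [0.407, 0.914, -0.001], [-0.0, -0.001, -1.0]], 'wrist_force': [0.175, -0.124, -0.35], 'torque': [-0.02, 0.044, -0.025], 'gripper_force': 0.0, 'finger_gap': 91.954}
```

View pics/top1.png

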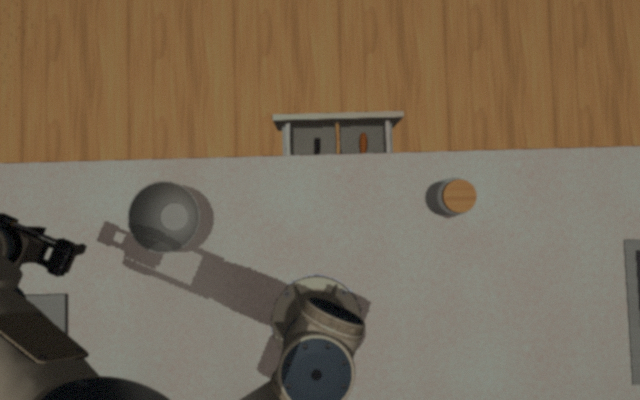

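View pics/side1.png

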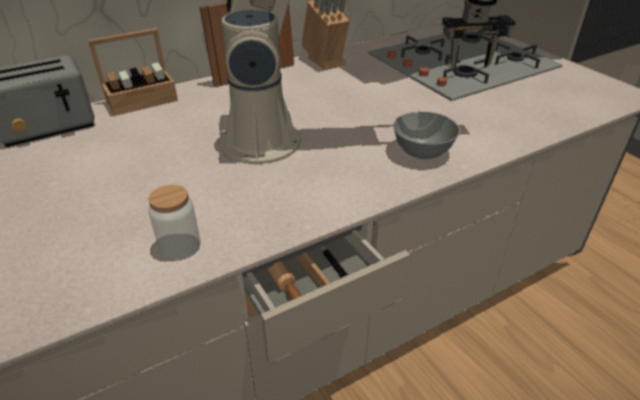

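The top view shows the drawer front panel at rows 113–122, cols 273–403, the pin handle at (363,143) in the right bay, the turner handle at (317,146), and the worktop edge at row ~153. The jar is at (458,197) and the bowl at (165,217). The side view agrees, with the pin at about (285,275).

```bash
python3 - <<'E'
from h import *
d=np.load('pics/top1.npy');P=pts('top',d)
for n,(u,v) in dict(frL=(278,117),frM=(338,117),frR=(398,117),pin=(363,143),pinf=(363,135),pinb=(363,150),part=(338,140),turn=(317,146),edge=(338,157),edge2=(338,153),jar=(458,197),bowlc=(165,217),pback=(338,121),pfront=(338,114)).items(): print(n,P[v,u].round(0))
for u in (300,338,380): print(u,[(v,*P[v,u].round(0)[[0,2]]) for v in range(110,160,2)])
d=np.load('pics/side1.npy');P=pts('side',d)
for u,v in((282,272),(292,288),(278,265),(335,305),(407,256),(266,318),(175,190),(427,117)): print(u,v,P[v,u].round(0))
E
```

```text
frL [583.  94. -37.]
frM [579. -83. -41.]
frR [ 576. -261.  -49.]
pin [ 510. -161.  -99.]
pinf [ 535. -162. -101.]
pinb [ 488. -160.  -96.]
part [519. -84. -89.]
turn [ 507.  -19. -114.]
edge [455. -77.  -1.]
edge2 [480. -82. -92.]
jar [ 328. -360.  149.]
bowlc [299. 413.   3.]
pback [577. -85. -84.]
pfront [587. -83. -38.]
300 [(110, np.float64(785.0), np.float64(-756.0)), (112, np.float64(774.0), np.float64(-749.0)), (114, np.float64(591.0), np.float64(-42.0)), (116, np.float64(585.0), np.float64(-39.0)), (118, np.float64(579.0), np.float64(-38.0)), (120, np.float64(576.0), np.float64(-55.0)), (122, np.float64(576.0), np.float64(-82.0)), (124, np.float64(577.0), np.float64(-111.0)), (126, np.float64(575.0), np.float64(-132.0)), (128, np.float64(567.0), np.float64(-125.0)), (130, np.float64(561.0), np.float64(-126.0)), (132, np.float64(555.0), np.float64(-126.0)), (134, np.float64(549.0), np.float64(-132.0)), (136, np.float64(543.0), np.float64(-131.0)), (138, np.float64(536.0), np.float64(-130.0)), (140, np.float64(529.0), np.float64(-125.0)), (142, np.float64(524.0), np.float64(-1
[... 2159 characters left out ...]
(529.0), np.float64(-129.0)), (140, np.float64(523.0), np.float64(-131.0)), (142, np.float64(517.0), np.float64(-130.0)), (144, np.float64(510.0), np.float64(-126.0)), (146, np.float64(504.0), np.float64(-131.0)), (148, np.float64(497.0), np.float64(-128.0)), (150, np.float64(492.0), np.float64(-134.0)), (152, np.float64(485.0), np.float64(-132.0)), (154, np.float64(460.0), np.float64(0.0)), (156, np.float64(455.0), np.float64(-6.0)), (158, np.float64(449.0), np.float64(-0.0))]
282 272 [ 452. -161.  -86.]
292 288 [ 503. -160.  -95.]
278 265 [ 428. -159.  -84.]
335 305 [ 595.  -98. -100.]
407 256 [593. 106. -46.]
266 318 [ 594. -269.  -40.]
175 190 [ 322. -343.  149.]
427 117 [237. 451.  68.]
```

Call:
jog_arm --claw '[0.6, 0.6, 0.6, 0.6, 0.6]' --xyz '[[-47, -39, 0], [-47, -39, 0], [-47, -39, 0], [-47, -39, 0], [-47, -39, 0]]' --dr '[[0, 0, 0], [0, 0, 0], [0, 0, 0], [0, 0, 0], [0, 0, 0]]' --newtons 20

```text
t: 0.72
tcp_pos: [390.0, 295.4, 214.5]
tool_rot: [[-0.914, 0.406, 0.0], [0.406, 0.914, -0.0], [-0.0, -0.0, -1.0]]
wrist_force: [0.9, 0.8, -0.6]
finger_gap: 55.1
gripper_force: 0.0
```

Call:
jog_arm --claw '[0.6, 0.6, 0.6, 0.6, 0.6]' --xyz '[[-47, -39, 0], [-47, -39, 0], [-47, -39, 0], [-47, -39, 0], [-47, -39, 0]]' --dr '[[0, 0, 0], [0, 0, 0], [0, 0, 0], [0, 0, 0], [0, 0, 0]]'

```text
t: 1.35
tcp_pos: [525.4, 21.6, 214.5]
tool_rot: [[-0.914, 0.407, -0.0], [0.407, 0.914, 0.0], [0.0, 0.0, -1.0]]
wrist_force: [1.2, 0.3, -0.1]
finger_gap: 55.5
gripper_force: 0.0
```

Call:
jog_arm --claw '[0.6, 0.6, 0.6, 0.6, 0.6]' --xyz '[[-47, -39, 0], [-47, -39, 0], [0, 0, 30], [0, 0, 30], [0, 0, 30]]' --dr '[[0, 0, 0.165], [0, 0, 0.165], [0, 0, 0.165], [0, 0, 0.165], [0, 0, 0.165]]'

```text
t: 1.98
tcp_pos: [569.4, -89.9, 123.4]
tool_rot: [[-0.316, 0.949, -0.0], [0.949, 0.316, 0.0], [0.0, -0.0, -1.0]]
wrist_force: [-1.3, 0.2, -0.3]
finger_gap: 55.1
gripper_force: 0.0
```

Call:
jog_arm --claw '[0.6, 0.6, 0.6]' --xyz '[[0, 0, 30], [0, 0, 30], [0, 0, 0]]' --dr '[[0, 0, 0.165], [0, 0, 0.165], [0, 0, 0]]'

```text
t: 2.35
tcp_pos: [567.7, -89.3, 62.5]
tool_rot: [[0.002, 1.0, -0.005], [1.0, -0.002, 0.001], [0.001, -0.005, -1.0]]
wrist_force: [0.5, 0.8, -0.9]
finger_gap: 54.9
gripper_force: 0.0
```

Call:
jog_arm --claw '[0.6, 0.6, 0.6, 0.6, 0.6]' --xyz '[[5, 17, 0], [0, 0, 35], [0, 0, 35], [0, 0, 30], [0, 0, 25]]' --dr '[[0, 0, 0], [0, 0, 0], [0, 0, 0], [0, 0, 0], [0, 0, 0]]'

```text
t: 2.98
tcp_pos: [589.3, -84.6, -60.0]
tool_rot: [[-0.0, 1.0, 0.003], [1.0, 0.0, -0.0], [-0.0, 0.003, -1.0]]
wrist_force: [0.2, 0.2, -0.5]
finger_gap: 55.5
gripper_force: 0.0
```

Call:
jog_arm --claw '[0, 0, 0, 0, 0]' --xyz '[[0, 0, 0], [0, 0, 0], [0, 0, 0], [0, 0, 0], [0, 0, 0]]' --dr '[[0, 0, 0], [0, 0, 0], [0, 0, 0], [0, 0, 0], [0, 0, 0]]'

```text
t: 3.6
tcp_pos: [586.5, -84.7, -59.5]
tool_rot: [[0.003, 1.0, -0.0], [1.0, -0.003, -0.0], [-0.0, -0.0, -1.0]]
wrist_force: [-4.2, 0.5, 8.0]
finger_gap: 17.9
gripper_force: 20.0
```

Gripped (gap 17.9). Pull about 120 mm.

Call:
jog_arm --claw '[0, 0, 0, 0, 0]' --xyz '[[0, 10, 0], [0, 25, 0], [0, 25, 0], [0, 25, 0], [0, 20, 0]]' --dr '[[0, 0, 0], [0, 0, 0], [0, 0, 0], [0, 0, 0], [0, 0, 0]]'

```text
t: 4.22
tcp_pos: [692.0, -84.7, -59.7]
tool_rot: [[0.003, 1.0, -0.001], [1.0, -0.003, 0.0], [0.0, -0.001, -1.0]]
wrist_force: [-6.0, 2.3, 7.5]
finger_gap: 18.1
gripper_force: 20.0
```

Call:
jog_arm --claw '[0, 0, 0, 0]' --xyz '[[0, 6, 0], [0, 5, 0], [0, 4, 0], [0, 0, 0]]' --dr '[[0, 0, 0], [0, 0, 0], [0, 0, 0], [0, 0, 0]]'

```text
t: 4.72
tcp_pos: [706.1, -84.7, -59.7]
tool_rot: [[0.003, 1.0, -0.001], [1.0, -0.003, 0.0], [0.0, -0.001, -1.0]]
wrist_force: [-4.2, 2.6, 7.2]
finger_gap: 17.8
gripper_force: 20.0
```

Call:
jog_arm --claw '[0, 0, 0]' --xyz '[[0, 3, 0], [0, 3, 0], [0, 0, 0]]' --dr '[[0, 0, 0], [0, 0, 0], [0, 0, 0]]'

```text
t: 5.1
tcp_pos: [706.0, -84.7, -59.9]
tool_rot: [[0.003, 1.0, -0.013], [1.0, -0.003, 0.001], [0.001, -0.013, -1.0]]
wrist_force: [-23.3, 1.5, 24.5]
finger_gap: 17.8
gripper_force: 20.0
```

Call:
jog_arm --claw '[0, 0, 0]' --xyz '[[0, 2, 0], [0, 2, 0], [0, 0, 0]]' --dr '[[0, 0, 0], [0, 0, 0], [0, 0, 0]]'

```text
t: 5.48
tcp_pos: [706.1, -84.7, -60.3]
tool_rot: [[0.003, 1.0, -0.02], [1.0, -0.003, 0.002], [0.001, -0.02, -1.0]]
wrist_force: [-34.4, 1.0, 34.3]
finger_gap: 18.2
gripper_force: 20.0
```

Call:
jog_arm --claw '[0, 0, 0.5, 0.5, 0.5]' --xyz '[[0, -8, 0], [0, 0, 0], [0, 0, 0], [0, 0, 0], [0, 0, -40]]' --dr '[[0, 0, 0], [0, 0, 0], [0, 0, 0], [0, 0, 0], [0, 0, 0]]'

```text
t: 6.1
tcp_pos: [706.5, -84.8, -23.1]
tool_rot: [[0.003, 1.0, -0.005], [1.0, -0.003, 0.001], [0.001, -0.005, -1.0]]
wrist_force: [-0.1, -0.2, 0.2]
finger_gap: 45.1
gripper_force: 0.0
```

Call:
jog_arm --claw '[0.7, 0.7, 0.7, 0.7, 0.7]' --xyz '[[0, 0, -60], [0, 0, -60], [0, 0, -60], [60, 0, 0], [60, 0, 0]]' --dr '[[0, 0, 0], [0, 0, 0], [0, 0, 0], [0, 0, 0], [0, 0, 0]]'

```text
t: 6.72
tcp_pos: [710.2, 35.6, 161.1]
tool_rot: [[0.005, 1.0, 0.003], [1.0, -0.005, 0.0], [0.0, 0.003, -1.0]]
wrist_force: [-0.1, -0.0, -0.2]
finger_gap: 64.0
gripper_force: 0.0
```

```bash
python3 - <<'E'
from h import *
p,d=snap('top','top2');P=pts('top',d)
q,e=snap('side','side2');Q=pts('side',e)
im=np.vstack([cv2.resize(p[60:180,220:440],(0,0),fx=2.4,fy=2.4),cv2.resize(q[200:340,200:440],(528,300))])
cv2.imwrite('pics/c2.png',im[:,:,::-1])
for n,X in(('top',P),('side',Q)):
    # points in the right bay above floor
    m=(X[...,0]>470)&(X[...,0]<690)&(X[...,1]<-100)&(X[...,1]>-222)&(X[...,2]>-123)&(X[...,2]<-60)
    for x0 in range(470,690,15):
        k=m&(X[...,0]>=x0)&(X[...,0]<x0+15)
        if k.sum()>2: print(n,x0,k.sum(),X[k][:,1].min().round(),X[k][:,1].max().round(),np.median(X[k][:,1]).round(),X[k][:,2].max().round())
m=(P[...,2]>-48)&(P[...,2]<-32)&(P[...,0]>500)
print('panel',P[m].min(0).round(),P[m].max(0).round(),np.percentile(P[m],[10,90],axis=0).round())
E
```

```text
top 470 27 -175.0 -135.0 -155.0 -81.0
top 485 68 -175.0 -136.0 -154.0 -82.0
top 500 70 -176.0 -135.0 -155.0 -81.0
top 515 68 -181.0 -136.0 -157.0 -81.0
top 530 76 -181.0 -137.0 -157.0 -80.0
top 545 69 -182.0 -137.0 -158.0 -81.0
top 560 73 -182.0 -138.0 -158.0 -79.0
top 575 72 -182.0 -138.0 -159.0 -81.0
top 590 33 -220.0 -139.0 -158.0 -83.0
top 605 40 -183.0 -145.0 -161.0 -93.0
top 620 41 -215.0 -150.0 -161.0 -90.0
top 635 35 -172.0 -150.0 -161.0 -90.0
top 650 29 -210.0 -151.0 -163.0 -93.0
side 470 90 -177.0 -134.0 -162.0 -81.0
side 485 93 -177.0 -135.0 -163.0 -82.0
side 500 93 -178.0 -135.0 -162.0 -82.0
side 515 100 -180.0 -132.0 -163.0 -82.0
side 530 108 -180.0 -135.0 -165.0 -84.0
side 545 102 -180.0 -137.0 -165.0 -82.0
side 560 105 -181.0 -136.0 -165.0 -83.0
side 575 110 -181.0 -136.0 -167.0 -83.0
side 590 186 -180.0 -137.0 -163.0 -83.0
side 605 43 -170.0 -150.0 -162.0 -95.0
side 620 58 -174.0 -148.0 -164.0 -93.0
side 635 74 -173.0 -148.0 -164.0 -93.0
side 650 52 -172.0 -151.0 -163.0 -92.0
panel [ 696. -276.  -48.] [717. -98. -34.] [[ 698. -258.  -44.]
 [ 714. -116.  -37.]]
```

View pics/c2.png

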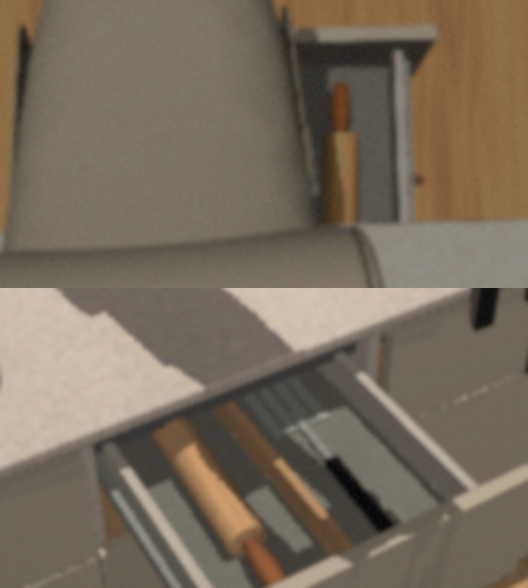

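Crop 2 shows the pin in the right bay, with its barrel front at x≈597 and its tip at x≈664 (yaw −3°). The turner is in the left bay.

Call:
jog_arm --claw '[0.7, 0.7, 0.7, 0.7, 0.7]' --xyz '[[-38, -38, 0], [-38, -38, 0], [-38, -38, 0], [-38, -38, 0], [-40, -38, 0]]' --dr '[[0, 0, 0], [0, 0, 0], [0, 0, 0], [0, 0, 0], [0, 0, 0]]'

```text
t: 7.45
tcp_pos: [517.4, -158.2, 159.7]
tool_rot: [[0.003, 1.0, 0.001], [1.0, -0.003, -0.001], [-0.001, 0.001, -1.0]]
wrist_force: [-0.1, -0.6, 0.2]
finger_gap: 64.3
gripper_force: 0.0
```

Call:
jog_arm --claw '[0.7, 0.7, 0.7, 0.7, 0.7]' --xyz '[[0, 0, 0], [0, 0, 0], [0, 0, 0], [0, 0, 0], [0, 0, 0]]' --dr '[[0, 0, 0.18], [0, 0, 0.18], [0, 0, 0.18], [0, 0, 0.18], [0, 0, 0.18]]'

```text
t: 8.07
tcp_pos: [518.7, -157.3, 159.6]
tool_rot: [[0.789, 0.614, 0.001], [0.614, -0.789, -0.001], [0.0, 0.001, -1.0]]
wrist_force: [-1.0, 0.3, 0.7]
finger_gap: 64.2
gripper_force: 0.0
```

Call:
jog_arm --claw '[0.7, 0.7, 0.7, 0.7, 0.7]' --xyz '[[0, 0, 0], [0, 0, 0], [0, 0, 0], [0, 0, 0], [0, 0, 0]]' --dr '[[0, 0, 0.18], [0, 0, 0.18], [0, 0, 0.18], [0, 0, 0.18], [0, 0, 0]]'

```text
t: 8.7
tcp_pos: [518.6, -157.1, 159.6]
tool_rot: [[0.999, -0.051, 0.0], [-0.051, -0.999, -0.0], [0.0, 0.0, -1.0]]
wrist_force: [-0.3, 0.3, 0.4]
finger_gap: 64.3
gripper_force: 0.0
```

```bash
python3 - <<'E'
from h import *
s=arm.state();print({k:np.round(s[k],3).tolist() for k in('joint_pos','tcp_pos','tool_rot')})
E
```

```text
{'joint_pos': [-0.297, 0.286, 1.865, -0.0, 0.99, 1.325], 'tcp_pos': [518.627, -157.086, 159.603], 'tool_rot': [[0.999, -0.051, 0.0], [-0.051, -0.999, -0.0], [0.0, 0.0, -1.0]]}
```

Call:
jog_arm --claw '[0.7, 0.7, 0.7, 0.7, 0.7]' --xyz '[[4, 0, 50], [0, 0, 50], [0, 0, 50], [0, 0, 40], [0, 0, 20]]' --dr '[[0, 0, 0], [0, 0, 0], [0, 0, 0], [0, 0, 0], [0, 0, 0]]'

```text
t: 9.32
tcp_pos: [521.4, -156.7, -52.7]
tool_rot: [[0.999, -0.047, -0.002], [-0.047, -0.999, 0.001], [-0.002, -0.0, -1.0]]
wrist_force: [-0.4, -0.2, 0.1]
finger_gap: 64.1
gripper_force: 0.0
```

Call:
jog_arm --claw '[0.7, 0.7, 0.7, 0.7, 0.7]' --xyz '[[0, 0, 20], [0, 0, 20], [0, 0, 15], [0, 0, 10], [0, 0, 5]]' --dr '[[0, 0, 0], [0, 0, 0], [0, 0, 0], [0, 0, 0], [0, 0, 0]]'

```text
t: 9.95
tcp_pos: [522.5, -156.7, -120.9]
tool_rot: [[0.999, -0.052, -0.0], [-0.052, -0.999, 0.0], [-0.0, -0.0, -1.0]]
wrist_force: [-0.1, 0.3, 0.1]
finger_gap: 64.4
gripper_force: 0.0
```

Call:
jog_arm --claw '[0, 0, 0, 0, 0]' --xyz '[[0, 0, 0], [0, 0, 0], [0, 0, 0], [0, 0, 0], [0, 0, 0]]' --dr '[[0, 0, 0], [0, 0, 0], [0, 0, 0], [0, 0, 0], [0, 0, 0]]' --newtons 45

```text
t: 10.58
tcp_pos: [522.9, -156.8, -120.0]
tool_rot: [[0.999, -0.052, 0.001], [-0.052, -0.999, -0.0], [0.001, 0.0, -1.0]]
wrist_force: [-0.2, 0.9, 5.4]
finger_gap: 45.2
gripper_force: 45.0
```

Call:
jog_arm --claw '[0, 0, 0, 0]' --xyz '[[0.4, 0, -10], [0.4, 0, -10], [0.4, 0, -10], [0, 0, 0]]' --dr '[[0, 0.05, 0], [0, 0.05, 0], [0, 0.05, 0], [0, 0, 0]]'

```text
t: 11.08
tcp_pos: [521.1, -156.5, -90.3]
tool_rot: [[0.988, -0.053, 0.148], [-0.052, -0.999, -0.007], [0.148, -0.0, -0.989]]
wrist_force: [-0.1, -0.9, -3.3]
finger_gap: 44.6
gripper_force: 45.0
```

Call:
jog_arm --claw '[0, 0, 0, 0]' --xyz '[[0.4, 0, -10], [0.4, 0, -10], [0.4, 0, -10], [0, 0, 0]]' --dr '[[0, 0.05, 0], [0, 0.05, 0], [0, 0.05, 0], [0, 0, 0]]'

```text
t: 11.58
tcp_pos: [518.5, -154.8, -64.0]
tool_rot: [[0.958, -0.052, 0.281], [-0.051, -0.999, -0.01], [0.281, -0.005, -0.96]]
wrist_force: [-0.5, -0.3, -3.1]
finger_gap: 44.7
gripper_force: 45.0
```

```bash
python3 - <<'E'
from h import *
s=arm.state();print({k:np.round(s[k],3).tolist() for k in('joint_pos','tcp_pos','tool_rot','wrist_force','torque')})
q,e=snap('side','side3');Q=pts('side',e)
cv2.imwrite('pics/c3.png',cv2.resize(q[140:380,160:480],(800,600))[:,:,::-1])
m=(abs(Q[...,1]+160)<40)&(Q[...,2]>-125)&(q[...,0]>q[...,2]*1.5+10)
for x0 in range(470,690,20):
    k=m&(Q[...,0]>=x0)&(Q[...,0]<x0+20)
    if k.sum()>5: print(x0,k.sum(),np.median(Q[k],0).round(),Q[k][:,2].max().round())
E
```

```text
{'joint_pos': [-0.351, 0.6, 2.173, 0.734, 0.131, 0.554], 'tcp_pos': [518.497, -154.826, -64.047], 'tool_rot': [[0.958, -0.052, 0.281], [-0.051, -0.999, -0.01], [0.281, -0.005, -0.96]], 'wrist_force': [-0.488, -0.322, -3.085], 'torque': [0.034, 0.315, 0.03]}
470 45 [ 479. -155.  -40.] 49.0
490 123 [ 504. -161.  -31.] 60.0
510 107 [ 520. -162.  -32.] 61.0
530 107 [ 540. -166.  -26.] -20.0
550 108 [ 560. -167.  -21.] -13.0
570 234 [ 582. -164.  -24.] -8.0
590 46 [ 602. -164.  -19.] -11.0
610 64 [ 622. -165.  -11.] -5.0
630 81 [ 641. -164.   -7.] -1.0
650 21 [ 651. -162.  -10.] -3.0
```

View pics/c3.png

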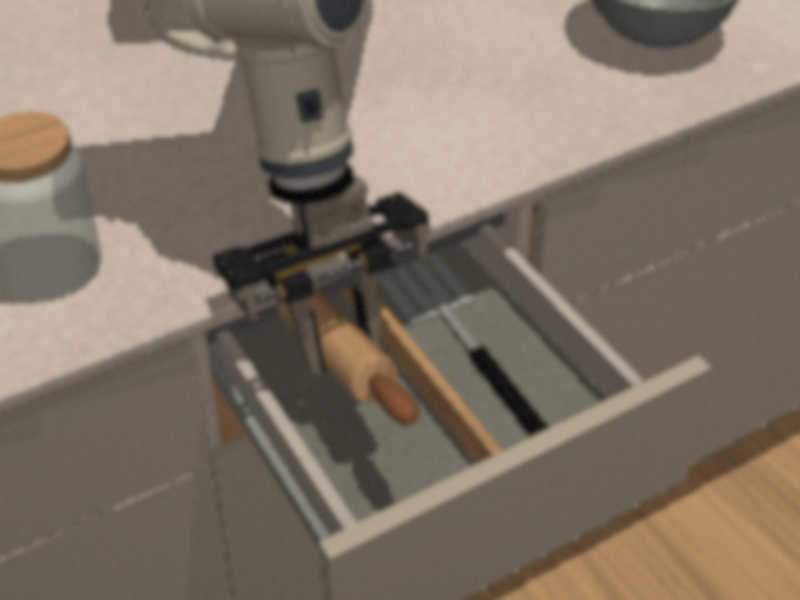

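The picture shows the pin tilted up in the fingers with its handle tip at about (405,410), clear of the worktop edge. The turner is undisturbed. Draw it out along the tool's x, slowly at first because the wrist is near j5=0.

Call:
jog_arm --claw '[0, 0, 0, 0, 0]' --xyz '[[6, 0, 0], [8, 0, 0], [10, 0, 0], [12, 0, 0], [0, 0, 0]]' --dr '[[0, 0, 0], [0, 0, 0], [0, 0, 0], [0, 0, 0], [0, 0, 0]]'

```text
t: 12.25
tcp_pos: [554.7, -157.3, -53.6]
tool_rot: [[0.958, -0.05, 0.282], [-0.049, -0.999, -0.012], [0.282, -0.003, -0.959]]
wrist_force: [0.0, 1.1, -3.2]
finger_gap: 45.5
gripper_force: 45.0
```

Call:
jog_arm --claw '[0, 0, 0, 0, 0]' --xyz '[[15, 0, 0], [15, 0, 0], [15, 0, 0], [15, 0, 0], [0, 0, 0]]' --dr '[[0, 0, 0], [0, 0, 0], [0, 0, 0], [0, 0, 0], [0, 0, 0]]'

```text
t: 12.88
tcp_pos: [611.3, -160.1, -36.8]
tool_rot: [[0.958, -0.05, 0.282], [-0.049, -0.999, -0.011], [0.282, -0.003, -0.959]]
wrist_force: [-0.4, -0.4, -2.5]
finger_gap: 45.3
gripper_force: 45.0
```

Call:
jog_arm --claw '[0, 0, 0, 0, 0]' --xyz '[[20, 0, 0], [20, 0, 0], [20, 0, 0], [20, 0, 0], [10, 0, 0]]' --dr '[[0, 0, 0], [0, 0, 0], [0, 0, 0], [0, 0, 0], [0, 0, 0]]'

```text
t: 13.5
tcp_pos: [696.7, -164.4, -11.8]
tool_rot: [[0.958, -0.051, 0.281], [-0.05, -0.999, -0.011], [0.281, -0.004, -0.96]]
wrist_force: [0.6, -0.1, -2.7]
finger_gap: 44.7
gripper_force: 45.0
```

```bash
python3 - <<'E'
from h import *
s=arm.state();print({k:np.round(s[k],3).tolist() for k in('joint_pos','tcp_pos','wrist_force')})
q,e=snap('side','side4')
cv2.imwrite('pics/c4.png',cv2.resize(q[140:380,160:480],(800,600))[:,:,::-1])
E
```

```text
{'joint_pos': [-0.266, 0.646, 1.792, 0.152, 0.43, 1.227], 'tcp_pos': [696.728, -164.427, -11.822], 'wrist_force': [0.572, -0.14, -2.654]}
```

View pics/c4.png

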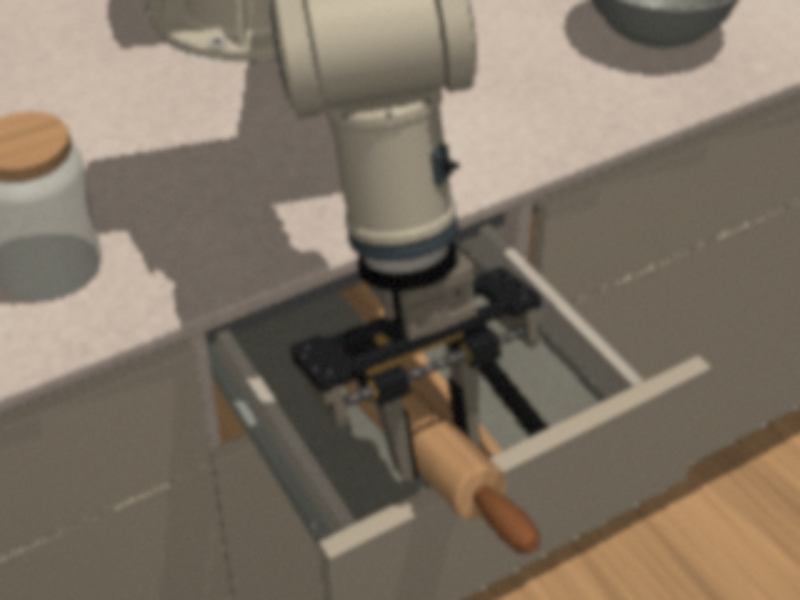

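The picture shows the pin clear of the worktop edge and over the panel, with its tip at about (515,525). Lift it straight up, then level it.

Call:
jog_arm --claw '[0, 0, 0, 0, 0]' --xyz '[[20, 0, 0], [11, 0, -38], [11, 0, -38], [11, 0, -38], [11, 0, -38]]' --dr '[[0, 0, 0], [0, 0, 0], [0, 0, 0], [0, 0, 0], [0, 0, 0]]'

```text
t: 14.18
tcp_pos: [713.7, -165.8, 152.5]
tool_rot: [[0.959, -0.051, 0.279], [-0.05, -0.999, -0.011], [0.28, -0.004, -0.96]]
wrist_force: [1.2, -0.3, -2.8]
finger_gap: 45.1
gripper_force: 45.0
```

Call:
jog_arm --claw '[0, 0, 0, 0, 0]' --xyz '[[11, 0, -38], [11, 0, -38], [0, 0, -20], [0, 0, 0], [0, 0, 0]]' --dr '[[0, 0, 0], [0, 0, 0], [0, -0.1, 0], [0, -0.1, 0], [0, -0.09, 0]]'

```text
t: 14.8
tcp_pos: [708.5, -166.1, 250.6]
tool_rot: [[0.999, -0.051, -0.008], [-0.051, -0.999, 0.004], [-0.008, -0.004, -1.0]]
wrist_force: [0.2, 0.3, -3.9]
finger_gap: 45.2
gripper_force: 45.0
```

```bash
python3 - <<'E'
from h import *
s=arm.state();print({k:np.round(s[k],3).tolist() for k in('t','joint_pos','tcp_pos','tool_rot','wrist_force')})
q,e=snap('side','side5');Q=pts('side',e);p,d=snap('top','top5')
cv2.imwrite('pics/c5.png',np.vstack([q[:,60:560],p[40:240,100:600]])[:,:,::-1])
m=(Q[...,2]>90)&(Q[...,0]>480)&(abs(Q[...,1]+165)<50)&(q[...,0]>q[...,2]*1.5+10)
for x0 in range(480,980,30):
    k=m&(Q[...,0]>=x0)&(Q[...,0]<x0+30)
    if k.sum()>5: print(x0,k.sum(),np.median(Q[k],0).round(),Q[k][:,2].max().round(),Q[k][:,2].min().round())
E
```

```text
{'t': 14.8, 'joint_pos': [-0.233, 0.492, 1.341, 0.002, 1.317, 1.388], 'tcp_pos': [708.503, -166.06, 250.608], 'tool_rot': [[0.999, -0.051, -0.008], [-0.051, -0.999, 0.004], [-0.008, -0.004, -1.0]], 'wrist_force': [0.161, 0.344, -3.903]}
510 33 [ 528. -162.  274.] 276.0 269.0
600 10 [ 627. -184.  271.] 276.0 268.0
630 41 [ 651. -186.  269.] 277.0 261.0
660 46 [ 682. -164.  285.] 287.0 265.0
690 253 [ 708. -173.  284.] 375.0 265.0
720 496 [ 734. -179.  283.] 374.0 258.0
750 447 [ 766. -180.  281.] 287.0 244.0
780 401 [ 782. -174.  271.] 286.0 244.0
810 273 [ 826. -177.  273.] 277.0 261.0
840 130 [ 847. -175.  269.] 275.0 259.0
```

View pics/c5.png

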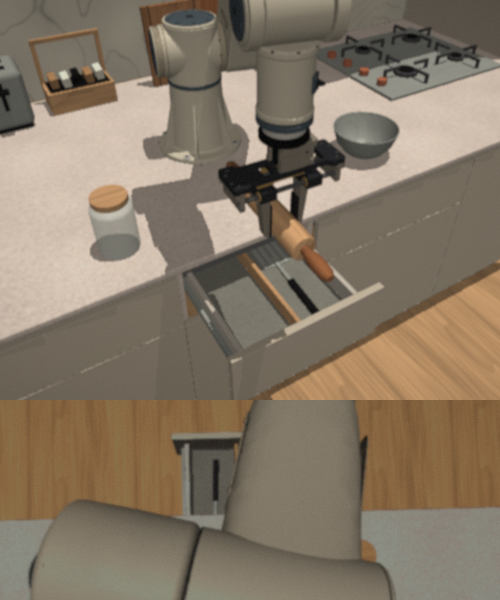

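The picture shows the pin held level (both handle tops at z≈275), the turner in the drawer, and the jar and bowl in place. One quick check of the drawer opening, then hand in.

Call:
jog_arm --claw '[0, 0, 0]' --xyz '[[0, 0, 0], [0, 0, 0], [0, 0, 0]]' --dr '[[0, 0, 0], [0, 0, 0], [0, 0, 0]]'

```text
t: 15.28
tcp_pos: [709.0, -166.1, 251.1]
tool_rot: [[0.999, -0.051, -0.003], [-0.051, -0.999, 0.004], [-0.004, -0.004, -1.0]]
wrist_force: [0.0, -0.7, -3.4]
finger_gap: 45.1
gripper_force: 45.0
```

```bash
python3 - <<'E'
from h import *
for n in('2','5'):
  for c in('top','side'):
    P=pts(c,np.load(f'pics/{c}{n}.npy'));m=(abs(P[...,2]+40)<6)&(P[...,0]>680)&(P[...,0]<730)
    print(n,c,m.sum(),np.percentile(P[m][:,0],[5,50,95]).round(1))
print(arm.sign_off())
E
```

```text
2 top 386 [697.9 706.2 715. ]
2 side 1478 [700.4 709.8 717.6]
5 top 440 [698.1 706.1 714.4]
5 side 1471 [700.5 709.8 717.5]
the job is handed in; nothing more can be done
None
```

The job is handed in at about 15 s: the drawer is out at its stop, the rolling pin is held level about 26 cm above the worktop, the turner is still in the drawer, and the jar and bowl look undisturbed in the last picture.

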